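# Put the sharpening kit away on its marked places

## Task

Put the sharpening kit back in its places: stand the red thread spool upright in the middle of the plate with the red spot and the brown oil bottle upright in the middle of the plate with the brown spot. Lay the steel block flat on its outline inside the blue tub, square to it, and after that put the lid on the tub and press it down until it snaps shut, flush all round; leave the cork sanding block and the pin tin where they are.

Things in the scene. Friction and masses are not known exactly. Their poses are not given: they have to be found in the camera images.
- thread_spool: Red spool of waxed thread standing on end, 42 mm diameter, 51 mm high, 80 g. Origin at the centre of its underside, z up along its axis.
- oil_bottle: Small dark brown bottle with white label and black cap, standing; body 36 mm diameter up to 55 mm height or so, neck and cap 22 mm diameter above 70 mm, 84 mm high in all, 90 g. Origin at the centre of its underside, z up along its axis.
- steel_block: Grey ground steel block with two dark spots on top, lying flat: 35 mm along its x, 60 mm along its y, 22 mm high; about 0.35 kg (varies). Origin at the centre of its underside. It can be turned half round without difference.
- lid: Blue lid, right way up: cover 120 (x) by 94 mm (y), heights 14 to 18 mm, white panel on top; tapered plug beneath, heights 0 to 14, finds its way in from 3 mm off. Black grip bar in the middle: 14 mm wide along x, 56 long along y, heights 18 to 38 mm; pinch it across x, fingertips above 18 mm. 60 g. Origin at the centre of its lowest plane, z up. Fits the tub either way round (half turn).
- tub: Open blue tub fixed to the bench: inside 110 (x) by 84 mm (y), walls 5 mm; inner floor 4 mm, rim 44 mm above its origin (centre of underside). On its floor the block's outline: light 35 x 60 mm rectangle with dark edge, in the middle, long side along y. Fingers that hold the block across x have 37 mm each side: open only a little there. White spring catches in the +y and -y walls.
- tub_seat (a point): Point in the tub, 30 mm above its origin, where the lid's origin lies when snapped shut (lid's x, y along the tub's or half turned; cover flush on the rim). Laid on loosely, the lid stops on the two spring catches about 4 to 6 mm higher; roughly 10 N of push snaps it past them and it stays.
- spool_plate: Square plywood plate 94 x 94 x 8 mm, fixed flat, with a 42 mm red spot with white edge in its middle: place of the red spool. Origin at the centre of its underside; its top is 8 mm higher.
- bottle_plate: Square plywood plate 94 x 94 x 8 mm, fixed flat, with a 36 mm dark brown spot with white edge in its middle: place of the brown bottle. Origin at the centre of its underside; its top is 8 mm higher.
- sanding_block: Brown cork sanding block 56 x 90 x 28 mm lying behind the work, to be left alone. Origin at the centre of its underside.
- pin_tin: Small open white-grey tin, 56 mm diameter, 38 mm high, behind the work, to be left alone. Origin near the centre of its underside.
There are look-alikes about, which are no part of the job. What is meant by the oil_bottle is not purple, and is the larger of those in its own colour.

How it is judged:
On the way, in this order (a step that is already met when the one before it is completed fails the run):
1. the steel block lies flat on its outline in the tub, at rest and let go (horizontal distance between steel_block and tub below 0.014 m and z of steel_block in the frame of tub below 0.008 m and angle between steel_block's own z axis and vertical below 0.12 rad and angle between the y axis of steel_block and the y axis of tub, either way round below 0.3 rad and linear speed of steel_block below 0.02 m/s and angular speed of steel_block below 0.2 rad/s and contact force between the fingers and steel_block below 0.1 N), for 0.2 s.
2. the lid is snapped down on the tub over the block (horizontal distance between lid and tub below 0.007 m and z of lid in the frame of tub between 0.027 and 0.0325 m and angle between the z axis of lid and the z axis of tub, either way round below 0.05 rad and angle between the y axis of lid and the y axis of tub, either way round below 0.12 rad and horizontal distance between steel_block and tub below 0.014 m and z of steel_block in the frame of tub below 0.008 m and angle between steel_block's own z axis and vertical below 0.12 rad and angle between the y axis of steel_block and the y axis of tub, either way round below 0.3 rad), for 0.2 s.
At the end, for the whole second after the job is handed in: Spool upright on the red-spot plate, bottle upright on the brown-spot plate, each within 13 mm of the middle; block flat in the tub within 14 mm and 0.3 rad of its outline; lid snapped down within 2.5 mm of fully seated, centred within 7 mm and square within 0.12 rad; all at rest (all of step 2 and horizontal distance between thread_spool and spool_plate below 0.013 m and z of thread_spool in the frame of spool_plate between 0.005 and 0.012 m and angle between each of thread_spool, oil_bottle's own z axis and vertical below 0.1 rad and horizontal distance between oil_bottle and bottle_plate below 0.013 m and z of oil_bottle in the frame of bottle_plate between 0.005 and 0.012 m and linear speed of each of steel_block, lid, thread_spool, oil_bottle below 0.02 m/s and angular speed of each of steel_block, lid, thread_spool, oil_bottle below 0.2 rad/s); the robot touches nothing.
It fails at once if the sanding block is disturbed (moved over 25 mm) (distance of sanding_block from where it was at the start of the episode above 0.025 m).
It fails at once if the pin tin is disturbed (moved over 25 mm) (distance of pin_tin from where it was at the start of the episode above 0.025 m).
It also fails if it takes over 112 s, if anything falls off the work surface, if the arm or the gripper's body presses on something with over 40 N, if the wrist force passes 120 N, or if a joint passes its speed limit or range.

## Robot

A 6-joint arm with a two-finger parallel gripper is mounted at the origin on a cart in front of the work surface, level with it; the furniture and walls round the work are solid. World frame = base frame: x ahead of the robot, y to its left, z up, the work surface at z = 0. Lengths are in m, angles in rad, forces in N, time in s.
With the tool pointing down it reaches from about 0.35 to 0.975 m from the base axis. Payload 7.1 kg.
Tool frame: the origin (TCP) lies midway between the tips of the shut fingers; the grasp point (between the pads) lies 19 mm behind it; z points along the fingers, y is the line along which they close (so a half turn about z gives the same grasp; the last joint's range is limited). The gripper opens to 88 mm and grips with 3 to 60 N. Pads are 20 mm wide; open, the fingers measure 115 mm over their backs; the gripper's body (75 mm by 178 mm) begins 61 mm behind the grasp point.
Start: joints at [1.28, 0.423, 1.63, -0, 1.089, -0.019], TCP at [0.168, 0.602, 0.223] pointing down, gripper open.
Joint ranges: [-3, 3], [-0.9, 2.11], [0.09, 2.58], [-1.31, 4.45], [0.11, 2.69], [-2.54, 2.54]. Speed limits (rad/s): [2.39, 2.39, 3.01, 3.14, 3.14, 3.14].

## Interface

Orientations are given as a unit quaternion [w, x, y, z].
In Python, from station import move_pose, movel, movej, command_gripper, wait, inverse_kinematics, read_camera, camera_info, MotionError, job_done, get_time, get_joint_pos, get_qvel, get_effort, get_tcp_pos, get_ee_rot, get_ft_force, get_ft_torque, get_grip_width, get_finger_force gives the robot as it stands. Calls block until the motion is done:
- move_pose(position, orientation): joint-space move of the TCP to a pose.
- movel(position, frame=None, v=0.15, until_force=None): straight line of the TCP; frame=None keeps the orientation; v is the mean speed in m/s. With until_force (N) it stops when the force on the tool has changed by that much, and returns True; else False.
- movej(angles): joint-space move.
- command_gripper(opening): opening from 0.0 (shut) to 1.0 (fully open); the grip force is fixed at half the most; returns when the fingers have stopped.
- wait(seconds).
- inverse_kinematics(position, orientation): joint angles nearest the present ones, or None.
- read_camera(name): name is "side" or "top"; returns the picture (400x640x3 uint8, red, green, blue); there is no depth.
- camera_info(name): a dict with "intrinsics" (3x3 intrinsics, pixels), "T" (4x4, takes a point from camera to world coordinates). Camera axes: x right, y up, looking along -z (the intrinsics and any distortion apply to the point x, -y, -z); pixel columns grow to the right and rows downward; lengths in m; the calibration is good to about 2 mm. A picture is of the moment at which its call begins. camera_info takes no time and is no camera call.
A pose or a line that the arm cannot do raises MotionError and nothing moves.
- job_done(): hands the job in; it is judged then, once.
Readings, each from a call of its own:
- get_time(): time.
- get_joint_pos(): joint angles.
- get_qvel(): joint speeds.
- get_effort(): joint torques, N m.
- get_tcp_pos(): TCP position.
- get_ee_rot(): TCP orientation.
- get_ft_force(): force on the tool from outside, world axes, zero at the start.
- get_ft_torque(): the same for the moment, N m.
- get_grip_width(): opening from 0.0 (shut) to 1.0 (fully open).
- get_finger_force(): force on a finger pad.
Only numpy, scipy, OpenCV 4.12 (cv2) and the standard library are available. Lean on these libraries where they do the work, as an engineer would, in place of code of your own. Each camera call takes 0.05 s, during which the arm holds its last target. There are 200 camera calls.

## Working session

There is one attempt and no reset: what is moved stays moved. The work goes in short steps, each a Python script; the robot and the scene stay as the last script left them, time stands still between calls to the robot, and variables do not carry over. Pictures are saved under pics/ and viewed, at most 14 in all, crops included, and the job is handed in when it is done.

```bash
ls; mkdir -p pics
python3 - <<'E'
from station import *
import cv2,numpy as np
for n in("top","side"):
    cv2.imwrite(f"pics/{n}0.png",read_camera(n)[:,:,::-1])
    c=camera_info(n);print(n,c.keys(),np.round(c["intrinsics"],1).tolist(),np.round(c["T"],3).tolist())
    print({k:v for k,v in c.items() if k not in("T","intrinsics")})
print(get_time(),get_ee_rot())
E
```

```text
pics
top dict_keys(['intrinsics', 'T']) [[501.4, 0.0, 319.7], [0.0, 501.4, 199.8], [0.0, 0.0, 1.0]] [[-0.027, 0.993, -0.117, 0.472], [-1.0, -0.026, 0.003, 0.014], [-0.0, 0.117, 0.993, 1.302], [0.0, 0.0, 0.0, 1.0]]
{}
side dict_keys(['intrinsics', 'T']) [[502.3, 0.0, 323.6], [0.0, 502.3, 190.4], [0.0, 0.0, 1.0]] [[-0.99, 0.08, -0.115, 0.434], [-0.139, -0.536, 0.833, 1.26], [0.005, 0.841, 0.542, 0.864], [0.0, 0.0, 0.0, 1.0]]
{}
0.1 [-1.07564102e-04  1.35500845e-01  9.90777010e-01 -6.52567214e-04]
```

View pics/top0.png

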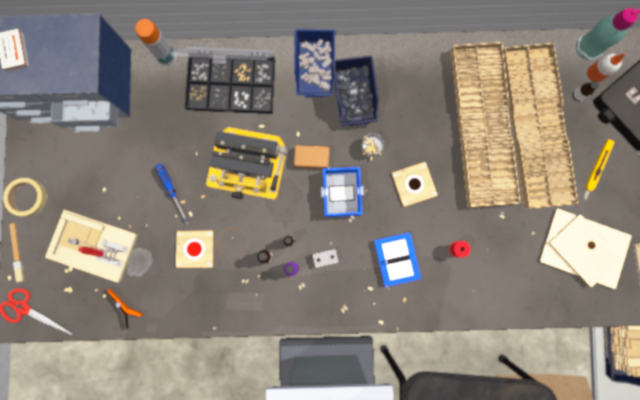

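View pics/side0.png

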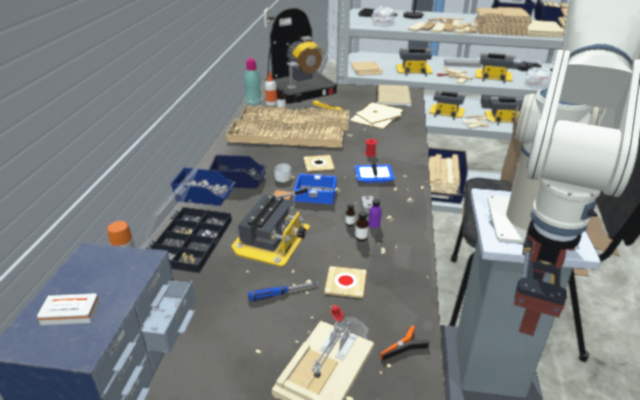

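Top view: spool (460,249), red plate (194,249), bottles (264,257)/(288,240)/purple (291,268), block (325,258), tub (342,192), brown plate (414,184), lid (398,260). The side view confirms that the larger brown bottle is the one nearer the side camera, at (362,228). Next I'll segment.

```bash
cat > h.py <<'E'
from station import *
import cv2,numpy as np
def ray(n,uv):
    c=camera_info(n);K=np.array(c["intrinsics"]);T=np.array(c["T"])
    p=np.linalg.inv(K)@[uv[0],uv[1],1];d=T[:3,:3]@[p[0],-p[1],-p[2]]
    return T[:3,3],d
def plane(n,uv,z):
    o,d=ray(n,uv);return o+d*(z-o[2])/d[2]
def tri(uv1,uv2):
    (a,d),(b,e)=ray("top",uv1),ray("side",uv2)
    s=np.linalg.lstsq(np.c_[d,-e],b-a,rcond=None)[0];p,q=a+s[0]*d,b+s[1]*e
    return (p+q)/2,np.linalg.norm(p-q)
def mask(img,box,lo,hi):
    hsv=cv2.cvtColor(img,cv2.COLOR_RGB2HSV);m=cv2.inRange(hsv,np.array(lo),np.array(hi))
    if lo[0]==0 and hi[0]<20: m|=cv2.inRange(hsv,np.array([170,*lo[1:]]),np.array([180,*hi[1:]]))
    x0,y0,x1,y1=box;o=np.zeros_like(m);o[y0:y1,x0:x1]=m[y0:y1,x0:x1];return o
def blob(m):
    n,l,s,c=cv2.connectedComponentsWithStats(m);i=1+np.argmax(s[1:,4]);return c[i],s[i],(l==i).astype(np.uint8)
def rect(n,m,z):
    "centre, sides, angle of the long side from world y"
    k=cv2.findContours(m,cv2.RETR_EXTERNAL,cv2.CHAIN_APPROX_NONE)[0];k=max(k,key=cv2.contourArea)[:,0]
    w=np.array([plane(n,p,z)[:2] for p in k],np.float32)*1000
    r=cv2.minAreaRect(w);b=cv2.boxPoints(r);e=[b[1]-b[0],b[2]-b[1]];L=max(e,key=np.linalg.norm)
    a=np.arctan2(-L[0],L[1]);a=(a+np.pi/2)%np.pi-np.pi/2
    return np.array(r[0])/1000,np.round(r[1],1),a
E
python3 - <<'E'
from h import *
t=read_camera("top");s=read_camera("side")
c=lambda i,x0,y0,x1,y1,k:cv2.resize(i[y0:y1,x0:x1],None,fx=k,fy=k,interpolation=cv2.INTER_CUBIC)
cv2.imwrite("pics/topc.png",c(t,240,130,440,290,4)[:,:,::-1])
cv2.imwrite("pics/sidec.png",c(s,270,130,400,240,6)[:,:,::-1])
print("spool",blob(mask(t,(440,230,480,270),(0,150,60),(12,255,255)))[:2], blob(mask(s,(355,130,385,160),(0,150,60),(12,255,255)))[:2])
cc,st,_=blob(mask(t,(170,225,220,275),(0,150,60),(12,255,255)));print("plate",cc,st,plane("top",cc,.008))
cs,st,_=blob(mask(s,(320,262,370,302),(0,150,60),(12,255,255)));print("plate side",cs,st,plane("side",cs,.008),tri(cc,cs))
h=cv2.cvtColor(t,cv2.COLOR_RGB2HSV)
for n,p in dict(block=(325,254),table=(325,280),outl=(342,193),wall=(328,205),cov=(385,265),panel=(397,270),bar=(398,260),ply=(400,190),spot=(414,184)).items():print(n,h[p[1],p[0]])
E
```

```text
spool (array([459.54578755, 248.73992674]), array([449, 241,  21,  16, 273], dtype=int32)) (array([370.40298507, 147.20895522]), array([366, 139,  10,  17, 134], dtype=int32))
plate [193.89361702 248.78014184] [188 242  13  14 141] [0.50649654 0.3362486  0.008     ]
plate side [345.45833333 279.96875   ] [339 276  14   9  96] [0.50476038 0.33936007 0.008     ] (array([0.50575966, 0.33680085, 0.00561825]), np.float64(0.0016012774909435479))
block [  0   5 223]
table [ 14  31 122]
outl [  0   0 253]
wall [113  37 223]
cov [109 171 248]
panel [ 30   1 255]
bar [165  14  75]
ply [ 23  74 251]
spot [  9 173  53]
```

View pics/topc.png

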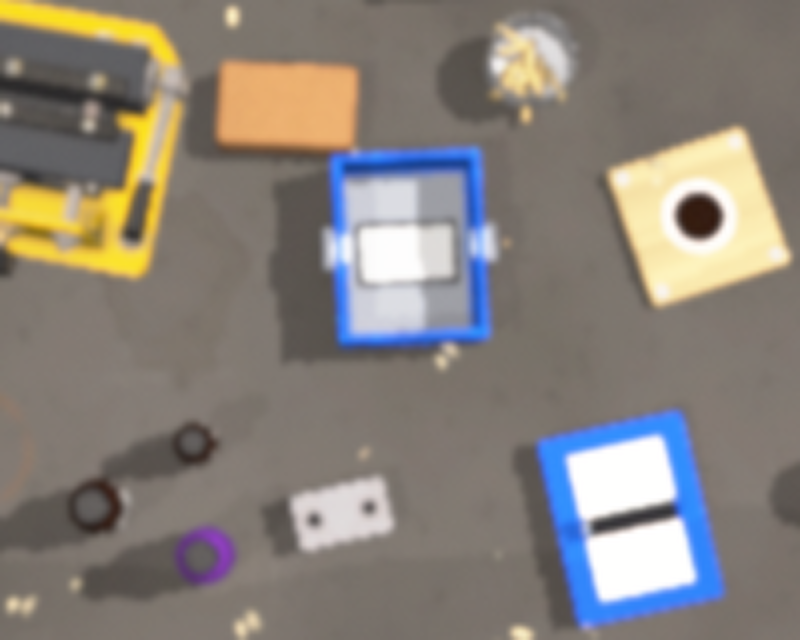

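View pics/sidec.png

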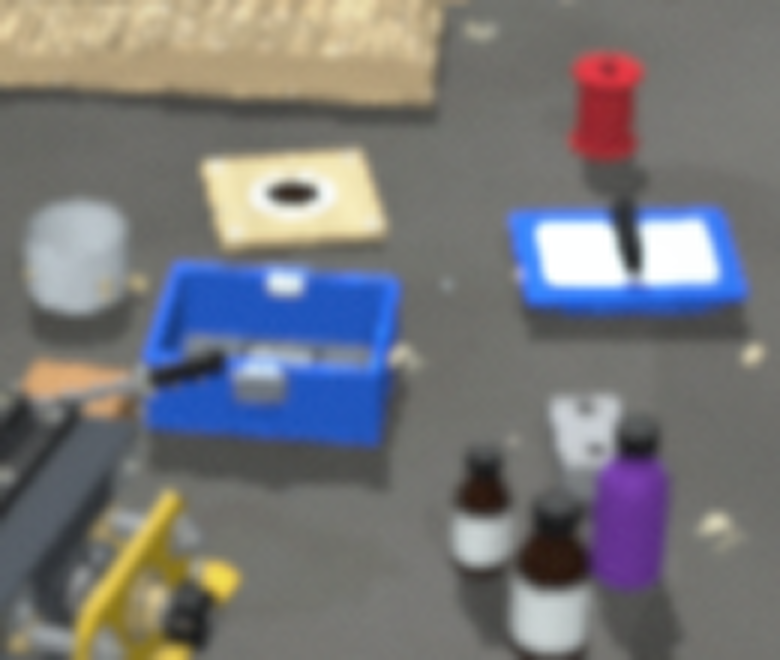

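The crops show the block at about (325,258) and turned about 10°, the lid with a similar turn, and the target bottle at (263,256) with the purple one close by. Now I'll measure everything.

Run:
```python
from h import *
np.set_printoptions(precision=4,suppress=True)
t=read_camera("top");s=read_camera("side")
R=(0,150,60),(12,255,255);D=lambda v:((0,0,0),(180,255,v))
def top(n,box,lo,hi,z):
    c,st,m=blob(mask(t,box,lo,hi));print(n,c,st[:],"|",plane("top",c,z)[:2],"rect",*rect("top",m,z));return c
# holes filled by external contour
top("block",(308,240,345,275),(0,0,165),(180,30,255),.022)
top("outline",(327,183,357,204),(0,0,225),(180,30,255),.004)
top("tub blue",(318,160,367,222),(95,120,60),(125,255,255),.044)
top("floor",(322,165,364,218),(0,0,120),(180,110,255),.004)
top("lid blue",(370,225,428,292),(100,120,120),(125,255,255),.018)
top("panel",(370,225,428,292),(0,0,230),(180,30,255),.018)
top("bar",(383,250,413,268),*D(120),.038)
top("bplate",(388,158,442,210),(15,40,180),(35,255,255),.008)
top("bspot",(404,174,424,194),(0,60,0),(180,255,110),.008)
top("splate",(170,225,220,275),(15,40,180),(35,255,255),.008)
top("sspot",(170,225,220,275),*R,.008)
top("spool",(440,230,480,270),*R,.051)
top("bottle",(254,246,273,267),*D(75),.084)
top("small",(282,233,297,248),*D(75),.066)
cs,st,m=blob(mask(s,(310,155,333,170),(0,60,0),(180,255,110)));print("bspot side",cs,plane("side",cs,.008))
print("spool side top flange",plane("side",(370.8,141.5),.051),"bottle cap side",plane("side",(363,212.3),.084))
m=mask(t,(254,246,273,267),*D(75));print(m[246:267,254:273]//255)
```

```text
block [325.2324 258.0214] [313 249  26  19 327] | [ 0.4739 -0.0003] rect [ 0.474  -0.0004] [36.4 60.8] 0.19021416
outline [337.8416 193.0545] [330 187  17  14 202] | [ 0.6415 -0.0381] rect [ 0.6418 -0.0384] [35.2 40.6] 0.08472252
tub blue [342.3199 173.3665] [322 167  39  22 322] | [ 0.6864 -0.0495] rect [ 0.6764 -0.0461] [52.4 96.8] 0.0021896362
floor [342.3297 192.293 ] [ 322  165   42   53 1362] | [ 0.6432 -0.0499] rect [ 0.6474 -0.0504] [107.2 136.8] 1.5340554
lid blue [396.7435 259.2317] [374 233  47  53 846] | [ 0.466  -0.1821] rect [ 0.4663 -0.1827] [121.8  96.8] -1.3819436
panel [394.8316 248.9786] [382 240  26  20 374] | [ 0.4921 -0.1784] rect [ 0.4923 -0.1787] [39.8 61.1] 0.21582699
bar [398.1343 259.1493] [388 256  21   7  67] | [ 0.4662 -0.1825] rect [ 0.4662 -0.182 ] [ 7.8 51.8] 0.1896584
bplate [414.3681 183.7867] [ 392  162   46   45 1008] | [ 0.66   -0.2383] rect [ 0.6604 -0.2379] [95.3 95.9] 0.29496455
bspot [414.2436 183.6026] [410 179  10  10  78] | [ 0.6605 -0.238 ] rect [ 0.6608 -0.2386] [23.6 23.7] 1.54414
splate [194.4243 248.7618] [176 230  38  38 978] | [0.50
[... 804 characters left out ...]
0]
 [0 0 0 0 0 0 0 0 0 1 1 1 1 0 0 0 0 0 0]
 [0 0 0 0 0 0 0 1 1 1 1 1 1 0 0 0 0 0 0]
 [0 0 0 0 0 0 1 1 1 1 1 1 1 1 0 0 0 0 0]
 [0 0 0 0 1 1 0 0 0 0 0 1 1 1 1 0 0 0 0]
 [0 0 0 1 1 0 0 0 0 0 0 0 1 1 1 0 0 0 0]
 [0 0 0 1 1 0 0 0 0 0 0 0 0 1 1 1 0 0 0]
 [0 0 0 1 1 0 0 0 0 0 0 0 0 1 1 1 0 0 0]
 [0 0 0 1 1 0 0 0 0 0 0 0 0 1 1 1 0 0 0]
 [0 0 0 1 1 0 0 0 0 0 0 0 1 1 1 1 0 0 0]
 [0 0 0 1 1 1 0 0 0 0 0 1 1 1 1 0 0 0 0]
 [0 0 0 0 1 1 1 1 1 1 1 1 1 1 1 0 0 0 0]
 [0 0 0 0 0 1 1 1 1 1 1 1 1 1 0 0 0 0 0]
 [0 0 0 0 0 0 1 1 1 1 1 1 1 0 0 0 0 0 0]
 [0 0 0 0 0 0 0 0 0 0 0 0 0 0 0 0 0 0 0]
 [0 0 0 0 0 0 0 0 0 0 0 0 0 0 0 0 0 0 0]
 [0 0 0 0 0 0 0 0 0 0 0 0 0 0 0 0 0 0 0]
 [0 0 0 0 0 0 0 0 0 0 0 0 0 0 0 0 0 0 0]]
```

```bash
cat >> h.py <<'E'
def q(psi):
    f=(psi+np.pi/2)/2;return [0,np.cos(f),np.sin(f),0]
E
python3 - <<'E'
from h import *
np.set_printoptions(precision=4,suppress=True)
t=read_camera("top")
g=t[:,:,0].astype(np.uint8)
x0,y0,x1,y1=326,181,360,206
a=cv2.adaptiveThreshold(g,255,cv2.ADAPTIVE_THRESH_MEAN_C,cv2.THRESH_BINARY_INV,7,12)
m=np.zeros_like(a);m[y0:y1,x0:x1]=a[y0:y1,x0:x1];c,s,b=blob(m);print(s,rect("top",b,.004));print(b[y0:y1,x0:x1])
hsv=cv2.cvtColor(t,cv2.COLOR_RGB2HSV)
m=mask(t,(318,160,367,222),(100,150,40),(125,255,255));m=cv2.morphologyEx(m,cv2.MORPH_CLOSE,np.ones((13,13),np.uint8));c,s,b=blob(m);print(s,rect("top",b,.044))
for n,p,ps in [("block",(.474,-.0004,.004),.19),("tub",(.642,-.05,.008),.03),("lid",(.466,-.182,.02),.19),("bottle",(.481,.152,.02),0),("bp",(.66,-.238,.02),0),("spool",(.487,-.335,.01),-.6),("sp",(.5065,.3365,.02),.58)]:
    j=inverse_kinematics(p,q(ps));print(n,None if j is None else np.round(j,2))
E
```

```text
[328 183  29  20 136] (array([ 0.6427, -0.0491]), array([73.2, 50. ]), np.float32(-0.026645422))
[[0 0 0 0 0 0 0 0 0 0 0 0 0 0 0 0 0 0 0 0 0 0 0 0 0 0 0 0 0 0 0 0 0 0]
 [0 0 0 0 0 0 0 0 0 0 0 0 0 0 0 0 0 0 0 0 0 0 0 0 0 0 0 0 0 0 0 0 0 0]
 [0 0 0 0 0 0 0 0 0 0 0 0 0 0 0 0 0 0 0 1 0 0 0 0 0 0 0 0 0 0 0 0 0 0]
 [0 0 0 0 0 0 0 0 0 0 0 0 0 0 0 0 0 0 1 1 1 1 1 1 1 1 1 0 0 0 0 0 0 0]
 [0 0 0 0 1 1 1 1 1 1 1 1 1 1 1 1 1 1 1 1 1 1 1 1 1 1 1 1 0 0 0 0 0 0]
 [0 0 0 1 1 1 1 1 1 1 0 0 1 1 1 0 0 0 0 1 1 1 0 0 0 0 0 1 0 0 0 0 0 0]
 [0 0 1 1 0 0 0 0 0 0 0 0 0 0 0 0 0 0 0 0 0 0 0 0 0 0 0 0 0 0 0 0 0 0]
 [0 0 1 1 0 0 0 0 0 0 0 0 0 0 0 0 0 0 0 0 0 0 0 0 0 0 0 0 0 0 0 0 0 0]
 [0 0 0 1 0 0 0 0 0 0 0 0 0 0 0 0 0 0 0 0 0 0 0 0 0 0 0 1 1 0 0 0 0 0]
 [0 0 0 1 0 0 0 0 0 0 0 0 0 0 0 0 0 0 0 0 0 0 0 0 0 0 0 1 1 1 1 0 0 0]
 [0 0 0 1 0 0 0 0 0 0 0 0 0 0 0 0 0 0 0 0 0 0 0 0 0 0 0 1 1 1 1 0 0 0]
 [0 0 1 1 0 0 0 0 0 0 0 0 0 0 0 0 0 0 0 0 0 0 0 0 0 0 0 1 1 1 0 0 0 0]
 [0 0 0 1 0 0 0 0 0 0 0 0 0 0 0 0 0 0 0 0 0 0 0 0 0 0 0 1 1 0 0 0 0 0]
 [0 0 0 1 0 0 0 0 0 0 0 0 0 0 0 0 0 0 0 0 0 0 0 0 0 0 0 1 1 0 0 0 0 0]
 [0 0 0 1
[... 468 characters left out ...]
 1 1 0 0 0 0 0 0 0]
 [0 0 0 0 0 0 1 1 1 0 0 0 0 0 0 0 0 0 0 0 1 1 0 0 0 0 0 0 0 0 0 0 0 0]
 [0 0 0 0 0 0 0 0 0 0 0 0 0 0 0 0 0 0 0 0 0 0 0 0 0 0 0 0 0 0 0 0 0 0]
 [0 0 0 0 0 0 0 0 0 0 0 0 0 0 0 0 0 0 0 0 0 0 0 0 0 0 0 0 0 0 0 0 0 0]
 [0 0 0 0 0 0 0 0 0 0 0 0 0 0 0 0 0 0 0 0 0 0 0 0 0 0 0 0 0 0 0 0 0 0]]
[323 167  39  50 518] (array([ 0.6401, -0.0466]), array([123.1,  94.9]), np.float32(-1.5548252))
block [-0.03  0.6   2.06 -0.    0.49 -0.22]
tub [-0.1   0.73  1.68 -0.    0.73 -0.13]
lid [-0.4   0.58  2.   -0.    0.56 -0.59]
bottle [ 0.28  0.59  1.99 -0.    0.56  0.28]
bp [-0.36  0.78  1.53 -0.    0.83 -0.36]
spool [-0.62  0.68  1.8  -0.    0.66 -0.02]
sp [ 0.57  0.68  1.76 -0.    0.7  -0.01]
```

Run:
```python
from h import *
tub=plane("top",(341.6,192.7),.004)[:2];print("tub",tub)
b=np.array([.474,-.0004]);T=lambda xy,z:[xy[0],xy[1],z]
move_pose(T(b,.12),q(.19));command_gripper(.75);movel(T(b,.004))
command_gripper(0);print("w",get_grip_width()*88,get_finger_force())
movel(T(b,.12));print("w",get_grip_width()*88,get_ft_force())
move_pose(T(tub,.12),q(.03))
cv2.imwrite("pics/carry.png",read_camera("top")[:,:,::-1])
print(movel(T(tub,.03)), movel(T(tub,.0065),v=.05,until_force=8),get_tcp_pos(),get_grip_width(),get_ft_force(),get_time())
```

```text
tub [ 0.64217982 -0.0479653 ]
w 35.17520583172937 30.001316964626312
w 34.858776461505464 [-0.9249451  -0.11356883 -2.29726264]
False True [ 0.6422117  -0.04799993  0.0078107 ] 0.3924181361140255 [ 0.03839494 -0.1262559   4.44008926] 7.75
```

Run:
```python
from h import *
p=get_tcp_pos();command_gripper(.52);movel([p[0],p[1],.13],v=.15)
L=np.array([.4662,-.1825]);move_pose([*L,.13],q(.195))
t=read_camera("top");cv2.imwrite("pics/blk.png",cv2.resize(t[150:230,300:380],None,fx=5,fy=5,interpolation=cv2.INTER_CUBIC)[:,:,::-1])
c,st,m=blob(mask(t,(327,178,358,208),(0,0,165),(180,30,255)));print(st,rect("top",m,.026),get_time())
```

```text
[327 178  26  21 393] (array([ 0.65168085, -0.04188756]), array([64.1, 51.9]), np.float32(-0.026649237)) 10.075
```

View pics/blk.png

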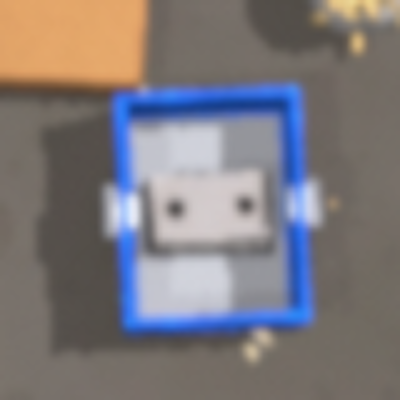

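The block sits flat, centred and square, at about (342,191). Now the lid.

Run:
```python
from h import *
tub=np.array([.6422,-.048]);L=np.array([.4662,-.1825])
command_gripper(.5);movel([*L,.06]);print(movel([*L,.0205],v=.08,until_force=6),get_tcp_pos()[2])
command_gripper(0);print("w",get_grip_width()*88)
movel([*L,.16]);print("w",get_grip_width()*88)
move_pose([*tub,.16],q(.03));movel([*tub,.075])
print(movel([*tub,.050],v=.03,until_force=5),get_tcp_pos(),get_ft_force(),get_time())
```

```text
False 0.02043092211409597
w 13.751448865063656
w 13.824900388954003
True [ 0.64227329 -0.04750768  0.05740013] [0.67266971 1.53351633 3.34354697] 15.4583
```

Run:
```python
from h import *
p=get_tcp_pos()
print(movel([.6422,-.048,.049],v=.02,until_force=30),get_tcp_pos(),get_ft_force(),get_ft_torque(),get_grip_width()*88)
i=read_camera("side");cv2.imwrite("pics/lid1.png",cv2.resize(i[130:230,270:400],None,fx=5,fy=5,interpolation=cv2.INTER_CUBIC)[:,:,::-1])
```

```text
True [ 0.64284592 -0.04686507  0.05361444] [0.47853108 3.49056058 4.61034225] [ 0.76065025  0.08656819 -0.02427408] 13.961333702001655
```

View pics/lid1.png

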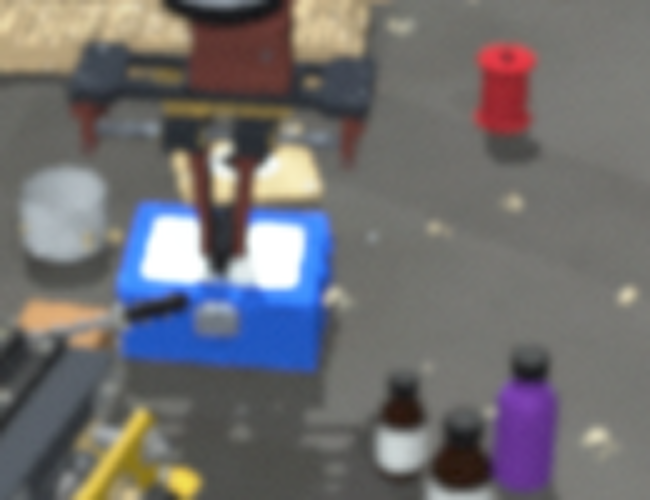

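The lid is nearly flush, and at least one catch seems to have passed. I'll keep pressing.

Run:
```python
from h import *
print(movel([.6425,-.0475,.047],v=.02,until_force=35),get_tcp_pos(),get_ft_force(),get_ft_torque(),get_grip_width()*88)
command_gripper(.4);p=get_tcp_pos();print(p,get_ft_force())
movel([p[0],p[1],.13])
move_pose([.52,-.2,.25],q(-.4))
s=read_camera("side");t=read_camera("top")
a=cv2.resize(s[140:220,280:380],(500,400),interpolation=cv2.INTER_CUBIC);b=cv2.resize(t[160:224,310:374],(400,400),interpolation=cv2.INTER_CUBIC)
cv2.imwrite("pics/lid2.png",cv2.hconcat([a,b])[:,:400+400,::-1] if 0 else cv2.resize(cv2.hconcat([a,b]),(792,352))[:,:,::-1]);print(get_time())
```

```text
False [ 0.64325777 -0.04785929  0.04887288] [-4.23629998 -1.29796831 17.09104932] [ 0.0394435   0.82820383 -0.00661356] 14.11435250154159
[ 0.64559076 -0.04785536  0.04844918] [4.8086298  0.52663632 5.40526199]
18.5917
```

View pics/lid2.png

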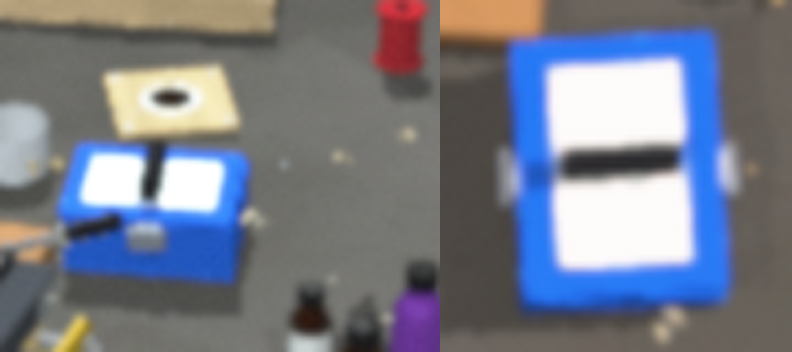

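The lid looks flush. I'll check the level by touching the cover with shut fingers near the four corners.

Run:
```python
from h import *
command_gripper(0)
c=np.array([.6425,-.048])
for i,(dx,dy) in enumerate([(-.042,-.022),(.042,-.022),(.042,.022),(-.042,.022)]):
    a=c+[dx,dy]
    (move_pose([*a,.1],q(.03)) if i==0 else movel([*a,.1],v=.25))
    movel([*a,.058],v=.2);r=movel([*a,.044],v=.03,until_force=9);print(r,round(get_tcp_pos()[2],4),get_ft_force()[2]);movel([*a,.1],v=.25)
print(get_time())
```

```text
True 0.0484 7.7394594485043475
True 0.0484 6.774105704880889
True 0.0484 7.633418487311771
True 0.0484 5.903484111409918
25.925
```

Level on all four corners and fully seated. Now the spool and the bottle.

Run:
```python
from h import *
def pick_place(a,ps,b,pe,z):
    move_pose([*a,.2],q(ps));command_gripper(.95);movel([*a,z],v=.2);command_gripper(0);print("w",get_grip_width()*88)
    movel([*a,.22],v=.25);print("w",get_grip_width()*88)
    move_pose([*b,.2],q(pe));movel([*b,z+.02],v=.25)
    print(movel([*b,z+.006],v=.04,until_force=3),get_tcp_pos()[2]-z);command_gripper(.9);movel([*b,.2],v=.25)
pick_place((.487,-.335),-.6,(.506,.3365),.58,.012)
print(get_time());s=read_camera("side");cv2.imwrite("pics/sp.png",cv2.resize(s[180:310,280:410],None,fx=4,fy=4)[:,:,::-1])
t=read_camera("top");cv2.imwrite("pics/spt.png",cv2.resize(t[200:300,160:320],None,fx=4,fy=4)[:,:,::-1])
```

```text
w 41.32031505586016
w 40.96244598997394
True 0.007924259910103332
36.5667
```

View pics/sp.png

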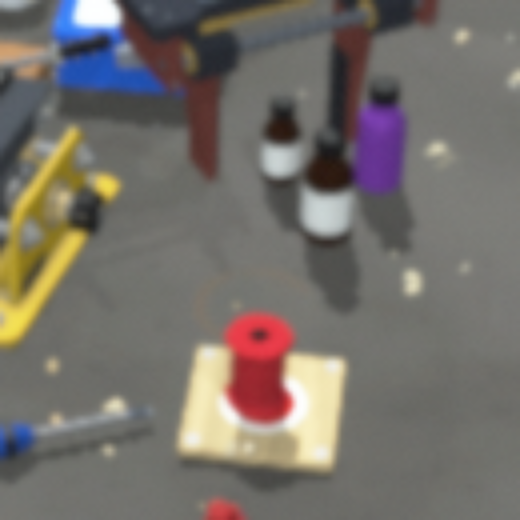

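The spool stands upright on the spot. Next is the bottle; the fingers will close along x, clear of its neighbours.

Run:
```python
from h import *
a=(.481,.152);b=(.6605,-.2382);z=.016
move_pose([*a,.2],q(0));command_gripper(.8);movel([*a,z],v=.15);command_gripper(0);print("w",get_grip_width()*88)
movel([*a,.22],v=.2);print("w",get_grip_width()*88)
move_pose([*b,.22],q(-.3));movel([*b,z+.02],v=.2)
print(movel([*b,z+.006],v=.04,until_force=3),get_tcp_pos()[2]-z);command_gripper(.75);movel([*b,.2],v=.2)
move_pose([.45,0,.25],q(0))
print(get_time());s=read_camera("side");t=read_camera("top")
A=cv2.resize(s[120:220,280:380],(400,400));B=cv2.resize(t[140:240,350:450],(400,400));cv2.imwrite("pics/bt.png",cv2.hconcat([A,B])[:,:,::-1])
c,_,_=blob(mask(t,(170,225,220,275),(0,150,60),(12,255,255)));print(c)
```

```text
w 34.50168287172207
w 34.59221346951996
True 0.007766318832059537
46.9583
[192.46245059 246.66798419]
```

View pics/bt.png

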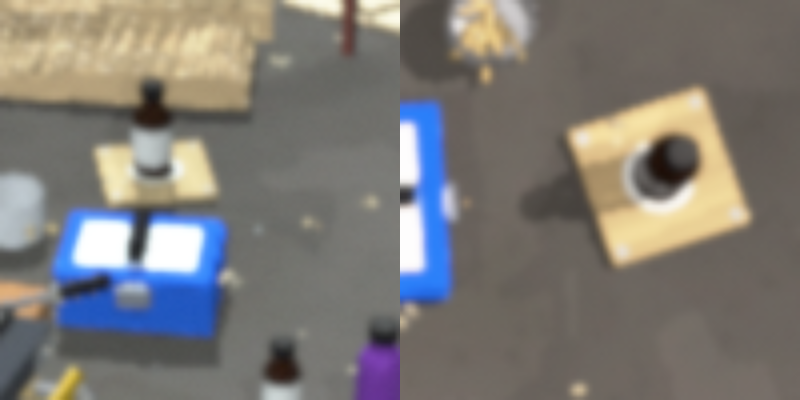

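View pics/spt.png

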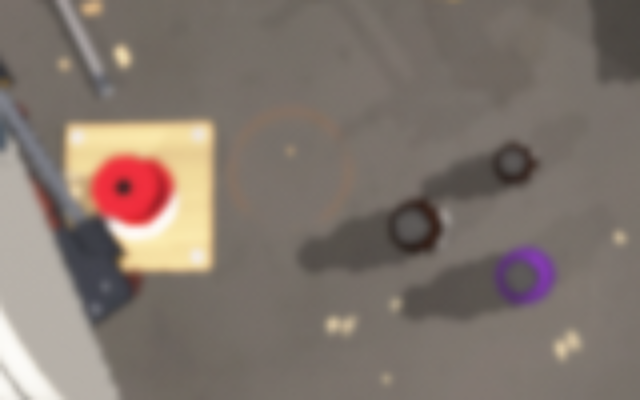

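Run:
```python
from h import *
print(plane("top",(190.4,246.4),.059)[:2]-[.506,.3365],plane("top",(420.4,179),.092)[:2]-[.6605,-.2382],plane("side",(317.5,141),.092)[:2]-[.6605,-.2382],plane("side",(344.6,263),.059)[:2]-[.506,.3365])
```

```text
[ 0.00522556 -0.00432141] [-0.00124533  0.00096086] [-0.00059659  0.01162597] [ 0.00270982 -0.00104639]
```

```bash
python3 -c "
from station import *
print(job_done(),get_time())"
```

```text
the job is handed in; nothing more can be done
the job is handed in; nothing more can be done
```

I handed the job in after about 47 s of robot time: block on its outline, lid snapped flush (all four corners level), and spool and bottle upright on their plates; the cameras put the spool within about 7 mm of the middle and the bottle about 2 mm off from above (a rough side-view reading said 12 mm), and the verdict was not shown.

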